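Bedtime swap round on the nightstand

ROBOT

A 6-joint arm with a two-finger parallel gripper is mounted at the origin on the work surface. World frame = base frame: x ahead of the robot, y to its left, z up, the work surface at z = 0. Lengths are in m, angles in degrees, forces in N, time in s.
With the tool pointing down it reaches from about 0.35 to 0.875 m from the base axis. Payload 4.2 kg.
Tool frame: the origin (TCP) lies midway between the tips of the shut fingers; the grasp point (between the pads) lies 19 mm behind it; z points along the fingers, y is the line along which they close (so a half turn about z gives the same grasp; the last joint's range is limited). The gripper opens to 87 mm and grips with 3 to 60 N. Pads are 19 mm wide; open, the fingers measure 117 mm over their backs; the gripper's body (75 mm by 190 mm) begins 51 mm behind the grasp point.
Start: joints at [-51.303, 22.042, 0.453, 0, -68.411, -14.817], TCP at [0.253, -0.571, 0.223] pointing down, gripper open.
Joint ranges: [-179.83, 179.83], [-69.29, 118.12], [-61.27, 80.66], [-181.25, 117.63], [-171.15, -9.14], [-177.46, 177.46]. Speed limits (degrees/s): [159.86, 159.86, 180, 180, 180, 180].

INTERFACE

Orientations are given as [roll, pitch, yaw] about the fixed x, y, z axes, in that order (R = Rz(yaw) Ry(pitch) Rx(roll)).
In Python, from workcell import env gives the robot as it stands. The module is installed in compiled form; this text tells all that it offers. Calls block until the motion is done:
- env.goto(position, orientation): joint-space move of the TCP to a pose.
- env.move_straight(position, rotation=None, rate=0.15, force_limit=None): straight line of the TCP; rotation=None keeps the orientation; rate is the mean speed in m/s. With force_limit (N) it stops when the force on the tool has changed by that much, and returns True; else False.
- env.set_joints(angles): joint-space move.
- env.gripper_to(opening, grasp_force=None): opening from 0.0 (shut) to 1.0 (fully open); grasp_force is the grip in N (None keeps the last); returns when the fingers have stopped.
- env.dwell(seconds).
- env.inverse_kinematics(position, orientation): joint angles nearest the present ones, or None.
- env.read_state(): the state.
- env.grab_frame(name): name is "scene" or "side" or "wrist"; returns a dict with "image" (420x560x3 uint8, blue, green, red), "fx", "fy", "cx", "cy" (pixels), "position" and "orientation" of the camera in the world. Camera axes: x right, y up, looking along -z (the intrinsics and any distortion apply to the point x, -y, -z); pixel columns grow to the right and rows downward; lengths in m; the calibration is good to about 2 mm. A picture is of the moment at which its call begins. There is no depth.
A pose or a line that the arm cannot do raises env.Unreachable and nothing moves.
- env.close_job(): hands the job in; it is judged then, once.
Trained networks look in a picture, given as the dict that the camera call returned (one of the last four; its "shot" number tells which), for a name from the list of things; names that differ only in an ending like _2 or _b are one class to them, and where a whole thing is asked for, a point or a joint stands for the part that bears it (a point fixed in the world has none). Each returns a list of dicts, best first, with "score" (0 to 1); they miss things now and then, are a little off and sometimes report something else, mostly with a low value. They report only what shows in the picture. A call takes as long as a camera call. They do not tell look-alikes from the thing itself.
- env.search_frame(picture, thing): "xyz" ([x, y, z] in m, in world coordinates, good to about 4 mm: the middle of the surface that is visible of it).
- env.trace(picture, thing): "mask" (420x560 bool, what is visible of it).
The state is a dict: "clock": time; "joint_positions": joint angles; "qvel": joint speeds; "joint_torque": joint torques, N m; "position": TCP position; "tool_rot": TCP orientation; "force": force on the tool from outside, world axes, zero at the start; "wrist_torque": the same for the moment, N m; "opening": opening from 0.0 (shut) to 1.0 (fully open); "finger_force": force on a finger pad.
Only numpy, scipy, OpenCV 4.12 (cv2) and the standard library are available. Lean on these libraries where they do the work, as an engineer would, in place of code of your own. Each camera call takes 0.05 s, during which the arm holds its last target. There are 200 camera calls.

TASK

The three bedtime things have been put back in each other's places: stand the night lamp in the middle of its white square charger, the steel sippy cup in the middle of the blue coaster and the cream jar in the middle of the dark wooden coaster, using the empty red mat to park one of them on the way. Keep them upright, set them down rather than dropping them, and never stand one on the bare table, only on the coasters, charger or mat. Leave the ring toy, the soother box and the hairbrush where they are.

Things in the scene. Friction and masses are not known exactly. Their poses are not given: they have to be found in the camera images.
- lamp_center (a point): Night lamp, loose: an upright cylinder 58 mm in diameter, white below and warm yellow above, with a small orange dimmer knob (28 mm wide) on top; 78 mm high in all, straight-sided from its foot up to 58 mm. About 0.14 to 0.28 kg. This point is on its axis half-way up, 39 mm above its foot; z points up when it stands. At the start it stands on the dark wooden coaster.
- cup_center (a point): Sippy cup, loose: an upright stainless steel cylinder 56 mm in diameter and 58 mm high with a green plastic lid (57 mm wide, to 68 mm) and a green spout off to one side, 80 mm high in all. About 0.14 to 0.28 kg. This point is on its axis half-way up, 40 mm above its foot; z points up when it stands. At the start it stands on the white charger.
- jar_center (a point): Closed cream jar, loose: a white cylinder 54 mm in diameter with a pink screw lid (55 mm wide), 50 mm high in all. About 0.10 to 0.21 kg. This point is on its axis half-way up, 25 mm above its foot; z points up when it stands. At the start it stands on the blue coaster.
- charger: The lamp's charger: white flat square plate, 92 x 92 mm, with a thin grey circle and a tiny green light. Fixed on the table, 8 mm high; origin at the centre of its underside, z up.
- blue_coaster: The cup's place: round flat blue coaster, 92 mm in diameter. Fixed on the table, 8 mm high; origin at the centre of its underside, z up.
- wood_coaster: The jar's place: round flat dark brown wooden coaster, 92 mm in diameter. Fixed on the table, 8 mm high; origin at the centre of its underside, z up.
- red_mat: The free spot, empty at the start: round flat red mat, 92 mm in diameter. Fixed on the table, 8 mm high; origin at the centre of its underside, z up.
- ring_toy: Bystander, loose: wooden stacking-ring toy, 76 mm in diameter at the foot and 90 mm high, rings in blue, green, yellow and red. Origin at the centre of its underside.
- soother_box: Bystander, loose: round yellow soother box with a white domed lid, 56 mm in diameter, 36 mm high. Origin at the centre of its underside.
- hairbrush: Bystander, loose: small baby hairbrush, teal with white bristles underneath, lying along its own x axis, 148 mm long, 36 mm wide, 20 mm high. Origin under its middle.
There are look-alikes about, which are no part of the job. Leave any purple look-alike of the part that bears lamp_center alone.

How it is judged (in metres and radians):
On the way:
1. one of the three things is parked upright on the red mat (its axis within 32 mm of the mat's centre) and let go (((horizontal distance between lamp_center and red_mat below 0.032 m and height (world z) of lamp_center between 0.042 and 0.052 m and angle between lamp_center's own z axis and vertical below 0.1 rad and linear speed of lamp below 0.02 m/s and contact force between the fingers and lamp below 0.1 N) or (horizontal distance between cup_center and red_mat below 0.032 m and height (world z) of cup_center between 0.043 and 0.053 m and angle between cup_center's own z axis and vertical below 0.1 rad and linear speed of cup below 0.02 m/s and contact force between the fingers and cup below 0.1 N) or (horizontal distance between jar_center and red_mat below 0.032 m and height (world z) of jar_center between 0.028 and 0.038 m and angle between jar_center's own z axis and vertical below 0.1 rad and linear speed of jar below 0.02 m/s and contact force between the fingers and jar below 0.1 N))), for 0.2 s.
At the end, for the whole second after the job is handed in: The lamp stands on the charger, the cup on the blue coaster and the jar on the dark wooden coaster, each upright (within 0.1 rad), at rest, let go, resting on its place (height within 5 mm) with its axis within 15 mm of the centre of the place (horizontal distance between lamp_center and charger below 0.015 m and height (world z) of lamp_center between 0.042 and 0.052 m and angle between each of lamp_center, cup_center, jar_center's own z axis and vertical below 0.1 rad and linear speed of each of lamp, cup, jar below 0.02 m/s and contact force between the fingers and lamp below 0.1 N and horizontal distance between cup_center and blue_coaster below 0.015 m and height (world z) of cup_center between 0.043 and 0.053 m and contact force between the fingers and cup below 0.1 N and horizontal distance between jar_center and wood_coaster below 0.015 m and height (world z) of jar_center between 0.028 and 0.038 m and contact force between the fingers and jar below 0.1 N); the robot touches nothing.
It fails at once if one of the three things is put on the bare table (height (world z) of lamp_center below 0.043 m or height (world z) of cup_center below 0.044 m or height (world z) of jar_center below 0.029 m).
It fails at once if one of the three things is tipped over (more than 0.6 rad) (angle between any of lamp_center, cup_center, jar_center's own z axis and vertical above 0.6 rad).
It fails at once if one of the three things is dropped (faster than 0.5 m/s while no finger touches it) ((linear speed of lamp above 0.5 m/s and contact force between the fingers and lamp below 0.01 N) or (linear speed of cup above 0.5 m/s and contact force between the fingers and cup below 0.01 N) or (linear speed of jar above 0.5 m/s and contact force between the fingers and jar below 0.01 N)).
It fails at once if the ring toy, the soother box or the hairbrush is moved more than 20 mm (distance of any of ring_toy, soother_box, hairbrush from where it was at the start of the episode above 0.02 m).
It also fails if it takes over 96 s, if anything falls off the work surface, if the arm or the gripper's body presses on something with over 40 N, if the wrist force passes 120 N, or if a joint passes its speed limit or range.

## Working session

There is one attempt and no reset: what is moved stays moved. The work goes in short steps, each a Python script; the robot and the scene stay as the last script left them, time stands still between calls to the robot, and variables do not carry over. Pictures are saved under pics/ and viewed, at most 14 in all, crops included, and the job is handed in when it is done.

```bash
mkdir -p pics
python3 - <<'E'
from workcell import env
import cv2
s=env.read_state();print(s['clock'],s['position'],s['tool_rot'],s['opening'])
for n in ("scene","side"):
    p=env.grab_frame(n); cv2.imwrite(f"pics/{n}0.png",p["image"])
    print(n,{k:v for k,v in p.items() if k!="image"})
    for t in ["lamp_center","cup_center","jar_center","charger","blue_coaster","wood_coaster","red_mat","ring_toy","soother_box","hairbrush"]:
        print(t,[(round(d["score"],2),[round(float(x),3) for x in d["xyz"]]) for d in env.search_frame(p,t)][:4])
print(env.read_state()['clock'])
E
```

```text
0.0 [ 0.25280594 -0.57093355  0.2214513 ] [ 1.79874730e+02 -4.72683578e-03 -1.56132455e+02] 1.0008870861399284
scene {'fx': 460.4014127327791, 'fy': 460.4014127327791, 'cx': 277.3994299721711, 'cy': 215.2044233807977, 'position': array([ 1.3309978 , -0.10287667,  0.62798791]), 'orientation': array([53.70316043,  0.83882946, 79.25256714]), 'shot': 1}
lamp_center [(0.94, [0.606, -0.249, 0.051]), (0.8, [0.494, -0.204, 0.054]), (0.8, [0.379, -0.26, 0.048]), (0.71, [0.374, -0.16, 0.047])]
cup_center [(0.76, [0.507, 0.208, 0.054])]
jar_center [(0.61, [0.609, 0.117, 0.05])]
charger [(0.55, [0.508, 0.214, 0.005])]
blue_coaster [(0.63, [0.613, 0.128, 0.004])]
wood_coaster [(0.57, [0.496, -0.219, 0.008]), (0.33, [0.503, 0.204, 0.054])]
red_mat [(0.83, [0.628, -0.126, 0.008])]
ring_toy [(0.63, [0.448, -0.013, 0.041])]
soother_box [(0.8, [0.761, 0.001, 0.037])]
hairbrush [(0.82, [0.698, 0.357, 0.015])]
side {'fx': 402.53920958353103, 'fy': 402.53920958353103, 'cx': 279.6226817660594, 'cy': 207.36322090776574, 'position': array([0.16902584, 0.6908295 , 0.66916297]), 'orientation': array([  52.79814357,    0.6884225 , -148.6793746 ]), 'shot': 2}
lamp_center [(0.83, [0.576, -0.232, 0.049]), (0.82, [0.343, -0.133, 0.048]), (0.75, [0.35, -0.244, 0.058]), (0.68, [0.466, -0.187, 0.051])]
cup_center [(0.68, [0.473, 0.229, 0.067])]
jar_center [(0.71, [0.583, 0.132, 0.053])]
charger [(0.76, [0.456, 0.236, 0.004])]
blue_coaster [(0.74, [0.739, 0.016, 0.023]), (0.71, [0.577, 0.146, 0.003])]
wood_coaster [(0.62, [0.452, -0.182, 0.008])]
red_mat [(0.65, [0.618, -0.12, 0.008]), (0.44, [0.584, 0.135, 0.052])]
ring_toy [(0.89, [0.424, 0.006, 0.039])]
soother_box [(0.83, [0.739, 0.016, 0.029]), (0.25, [0.452, -0.183, 0.007])]
hairbrush [(0.75, [0.673, 0.362, 0.018])]
1.1
```

View pics/scene0.png

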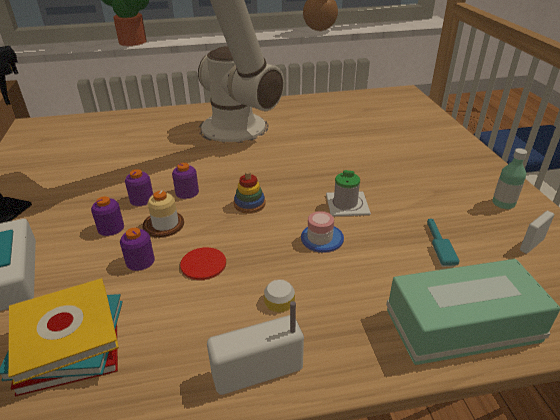

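View pics/side0.png

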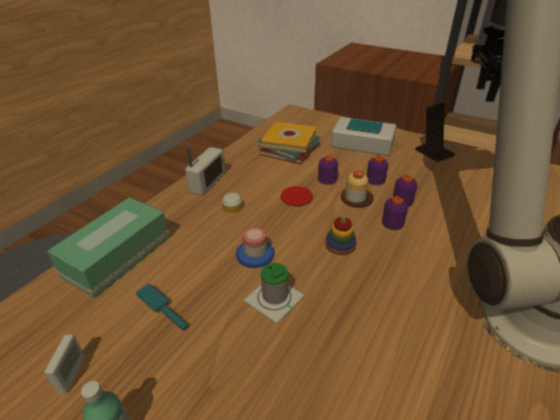

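The scene view shows the lamp on the wooden coaster at (163,212) with four purple look-alikes around it. The cup is on the charger at (347,190), the jar on the blue coaster at (321,230) and the empty red mat at (203,263). The side view agrees. Next I take overhead wrist views and fit the shapes to them.

```bash
cat > h.py <<'E'
from workcell import env
import numpy as np, cv2
from scipy.spatial.transform import Rotation as R
from scipy.optimize import least_squares
def cam(p): return R.from_euler('xyz',p["orientation"],degrees=True).as_matrix(), np.array(p["position"])
def proj(p,X):
    M,c=cam(p); q=(np.atleast_2d(X)-c)@M
    return np.c_[p["cx"]-p["fx"]*q[:,0]/q[:,2], p["cy"]+p["fy"]*q[:,1]/q[:,2]]
def back(p,uv,z):
    M,c=cam(p); uv=np.atleast_2d(uv)
    d=np.c_[(uv[:,0]-p["cx"])/p["fx"],-(uv[:,1]-p["cy"])/p["fy"],-np.ones(len(uv))]@M.T
    return c+d*((z-c[2])/d[:,2])[:,None]
def hull(m):
    c=max(cv2.findContours(m.astype(np.uint8),cv2.RETR_EXTERNAL,cv2.CHAIN_APPROX_NONE)[0],key=cv2.contourArea)
    return cv2.convexHull(c)[:,0,:].astype(float)
def cen(h):
    m=cv2.moments(h.astype(np.float32).reshape(-1,1,2)); return np.array([m['m10'],m['m01']])/m['m00']
A=np.linspace(0,2*np.pi,48); C=np.c_[np.cos(A),np.sin(A)]
def rings(x,prof): return np.vstack([np.c_[C*r+x[:2],np.full(48,x[2]+h)] for r,h in prof])
PROF={"lamp_center":[(.029,0),(.029,.058),(.014,.078)],"cup_center":[(.028,0),(.0285,.068)],"jar_center":[(.027,0),(.0275,.05)]}
def fit_obj(views,name,x0,fixz=None):
    """views: [(pic,mask)] -> foot centre x,y,z from silhouette hull centroids"""
    def res(x):
        x=x if fixz is None else np.r_[x[:2],fixz]
        return np.hstack([cen(cv2.convexHull(proj(p,rings(x,PROF[name])).astype(np.float32))[:,0])-cen(hull(m)) for p,m in views])
    s=least_squares(res,x0,x_scale=.01,diff_step=1e-3); return s.x,np.abs(s.fun).max()
def fit_place(views,x0,square=False,fixz=None):
    """top centre x,y,z (and angle) of a 92 mm disc or square from hull vertices"""
    H=[(p,hull(m)) for p,m in views]
    def res(x):
        o=[]
        for p,h in H:
            q=back(p,h,x[2] if fixz is None else fixz)[:,:2]-x[:2]
            if square:
                c,s=np.cos(x[3]),np.sin(x[3]); q=q@np.array([[c,-s],[s,c]]); o.append(np.abs(q).max(1)-.046)
            else: o.append(np.hypot(*q.T)-.046)
        return np.hstack(o)
    st=[np.r_[x0,a] for a in (0,.3,.6,.9,1.2)] if square else [x0]
    s=min((least_squares(res,a,loss='soft_l1',f_scale=.002) for a in st),key=lambda s:s.cost)
    return s.x,np.sqrt(np.mean(s.fun**2))
def best(p,name,near,tol=70):
    uv=proj(p,near)[0]; L=[]
    for d in env.trace(p,name):
        m=d["mask"]
        if m.sum()>60:
            e=np.linalg.norm(cen(hull(m))-uv)
            if e<tol: L.append((e,m,d["score"]))
    return min(L,key=lambda t:t[0]) if L else None
E
python3 - <<'E'
from h import *
import pickle
G={"lamp_center":(.48,-.20,.04),"cup_center":(.49,.22,.04),"jar_center":(.597,.125,.03),"charger":(.485,.22,.008),"blue_coaster":(.597,.13,.008),"wood_coaster":(.475,-.2,.008),"red_mat":(.623,-.123,.008)}
V=[]
for k,xy in enumerate([(.5,-.22),(.58,-.12),(.58,.12),(.5,.2)]):
    env.goto([*xy,.36],[180,0,180])
    p=env.grab_frame("wrist"); cv2.imwrite(f"pics/w{k}.png",p["image"])
    print(k,p["position"],p["orientation"],env.read_state()['clock'])
    for n,g in G.items():
        uv=proj(p,g)[0]
        if 30<uv[0]<530 and 30<uv[1]<390:
            b=best(p,n,g)
            if b: V.append((n,p,b[1])); print(n,uv.round(),round(b[0]),b[1].sum(),round(b[2],2))
pickle.dump(V,open("V.pkl","wb"))
for n,g in G.items():
    v=[(p,m) for a,p,m in V if a==n]
    if not v: continue
    f=(lambda v,z=None: fit_obj(v,n,np.r_[g[:2],.008],z)) if n.endswith("center") else (lambda v,z=None: fit_place(v,np.r_[g[:2],.008],n=="charger",z))
    print(n,"joint",f(v)); [print("   single",f([a],.008)) for a in v]
E
```

```text
0 [ 0.42168312 -0.2204836   0.52274375] [-1.63362404e+01  1.53612880e-02  8.99131315e+01] 2.8
lamp_center [288. 162.] 5 1118 0.77
jar_center [469. 227.] 0 1186 0.75
charger [526. 162.] 5 1468 0.63
blue_coaster [464. 223.] 7 909 0.96
wood_coaster [288. 157.] 8 1014 0.74
red_mat [328. 236.] 5 1721 0.84
1 [ 0.50237505 -0.11938395  0.52270839] [-1.63276844e+01  3.35912072e-02  9.00295195e+01] 3.725
lamp_center [225. 110.] 8 1436 0.95
cup_center [491. 117.] 7 2183 0.59
jar_center [418. 183.] 1 1190 0.71
charger [478. 115.] 4 1593 0.97
blue_coaster [415. 180.] 7 910 0.75
wood_coaster [228. 108.] 7 1129 0.75
red_mat [274. 194.] 5 1978 0.97
2 [0.50190167 0.11928566 0.52320103] [-1.63871511e+01  4.02259689e-02  8.99199480e+01] 5.075
lamp_center [ 73. 111.] 9 2075 0.69
cup_center [340. 117.] 8 1366 0.63
jar_center [280. 183.] 3 899 0.94
charger [336. 114.] 5 1851 0.97
blue_coaster [282. 180.] 5 1081 0.74
wood_coaster [ 86. 109.] 5 987 0.56
red_mat [143. 195.] 4 1946 0.71
3 [0.42131852 0.20025676 0.52348995] [-1.64293381e+01 -1.65466460e-03  9.00438628e+01] 6.0
lamp_center [ 34. 162.] 7 1932 0.
[... 2766 characters left out ...]
 ]), np.float64(0.0004434855066913004))
   single (array([ 0.4706562 , -0.20858667,  0.008     ]), np.float64(0.000672141561438838))
   single (array([ 0.46980488, -0.20842449,  0.008     ]), np.float64(0.0006171015560724434))
red_mat joint (array([ 0.62091649, -0.13072317,  0.00599565]), np.float64(0.0009637453689415352))
   single (array([ 0.62038226, -0.13108948,  0.008     ]), np.float64(0.0007031072928061651))
   single (array([ 0.62045464, -0.13058151,  0.008     ]), np.float64(0.0005043681342052995))
   single (array([ 0.62049151, -0.12959918,  0.008     ]), np.float64(0.0007397478055735631))
   single (array([ 0.61950412, -0.12988126,  0.008     ]), np.float64(0.0016762944572292196))
```

View pics/w0.png

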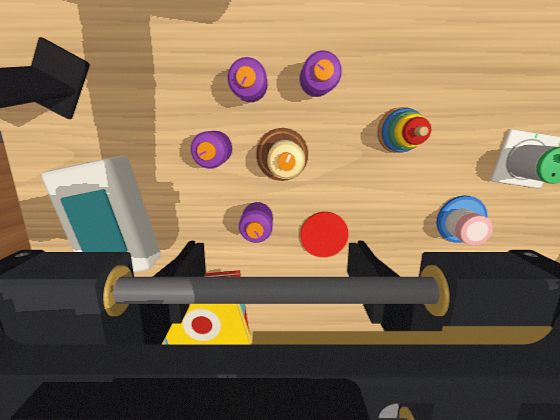

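View pics/w2.png

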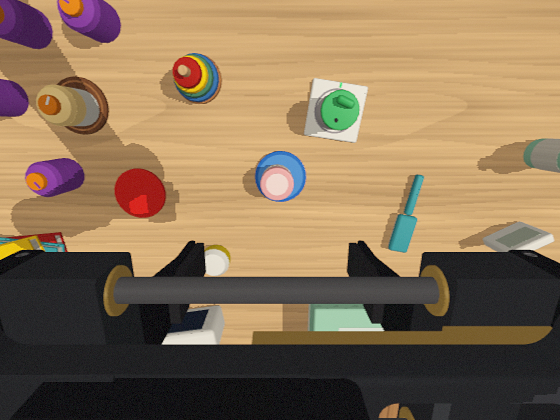

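Run:
```python
from h import *
for n in ("scene","side"):
    p=env.grab_frame(n)
    for d in env.trace(p,"lamp_center"):
        if d["mask"].sum()>60:
            x0=np.r_[back(p,cen(hull(d["mask"])),.04)[0,:2],0]
            print(n,round(d["score"],2),fit_obj([(p,d["mask"])],"lamp_center",x0,0.)[0].round(3))
```

```text
scene 0.95 [ 0.462 -0.326  0.   ]
scene 0.86 [ 0.464 -0.207  0.   ]
scene 0.81 [ 0.352 -0.265  0.   ]
scene 0.77 [ 0.35  -0.156  0.   ]
scene 0.7 [ 0.441 -0.011  0.   ]
scene 0.58 [ 0.586 -0.256  0.   ]
scene 0.24 [ 0.655 -0.13   0.   ]
side 0.72 [ 0.458 -0.323  0.   ]
side 0.69 [ 0.585 -0.25   0.   ]
side 0.61 [ 0.476 -0.21   0.   ]
side 0.59 [ 0.356 -0.269  0.   ]
side 0.56 [0.461 0.247 0.   ]
```

The wrist views show clear space around each thing. In w0 the lamp is at (283,153) with purple neighbours at least 117 mm away. In w2 the jar is at (278,178) and the cup at (338,110). A closing line at about 50° is clear everywhere. First move: lamp to the red mat.

```bash
cat >> h.py <<'E'
O=[180,0,140]
def transfer(src,dst,z,half):
    env.gripper_to(1.0)
    env.goto([*src,.22],O); env.move_straight([*src,z+.06]); env.move_straight([*src,z],rate=.1)
    env.gripper_to(0.0,25); s=env.read_state(); print("grip mm",round(s["opening"]*87,1),s["finger_force"],s["position"].round(4))
    if abs(s["opening"]*.087-2*half)>.006: raise SystemExit("bad grip")
    env.move_straight([*src,z+.03],rate=.06); env.move_straight([*src,.22])
    env.goto([*dst,.22],O); s=env.read_state(); print("carry mm",round(s["opening"]*87,1),s["force"].round(1))
    env.move_straight([*dst,z+.02]); hit=env.move_straight([*dst,z-.001],rate=.03,force_limit=5)
    print("hit",hit,env.read_state()["position"].round(4))
    env.gripper_to(1.0); env.dwell(.3); env.move_straight([*dst,z+.05],rate=.08); env.move_straight([*dst,.22])
    print("clock",env.read_state()["clock"])
E
python3 - <<'E'
from h import *
transfer((.4736,-.2065),(.6204,-.1305),.034,.029)
env.goto([.58,-.16,.36],[180,0,180])
p=env.grab_frame("wrist"); cv2.imwrite("pics/w5.png",p["image"])
b=best(p,"lamp_center",(.62,-.13,.047)); print(fit_obj([(p,b[1])],"lamp_center",np.r_[.62,-.13,.008],.008))
for n,g in (("red_mat",(.62,-.13,.008)),("wood_coaster",(.47,-.21,.008))):
    b=best(p,n,g); b and print(n,fit_place([(p,b[1])],np.array(g),fixz=.008))
E
```

```text
grip mm 57.5 24.999983101151884 [ 0.4739 -0.2065  0.0342]
carry mm 57.4 [ 0.8  0.1 -1.8]
hit True [ 0.6199 -0.1305  0.0342]
clock 18.0833
(array([ 0.62043035, -0.13126877,  0.008     ]), np.float64(1.8845026943381527e-06))
red_mat (array([ 0.62031173, -0.13064155,  0.008     ]), np.float64(0.00041057626711642745))
wood_coaster (array([ 0.47117481, -0.21094247,  0.008     ]), np.float64(0.0011287704962111196))
```

View pics/w5.png

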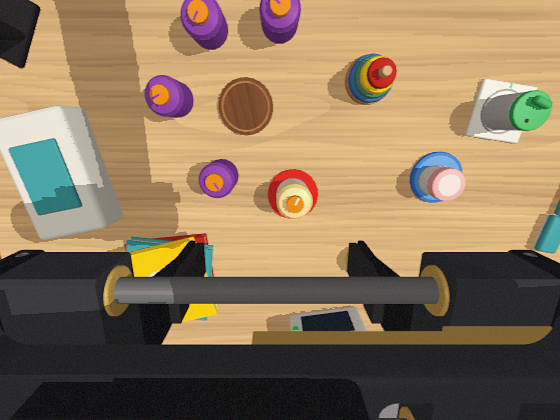

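The lamp stands upright on the red mat at (293,195), and the wooden coaster is empty at (245,106). Next come jar, cup and lamp.

Run:
```python
from h import *
transfer((.5938,.1194),(.4709,-.2107),.021,.027)
transfer((.4807,.2118),(.5902,.1252),.032,.028)
env.goto([.5,.18,.36],[180,0,180])
p=env.grab_frame("wrist"); cv2.imwrite("pics/w6.png",p["image"])
for n,g in (("cup_center",(.59,.125,.047)),("jar_center",(.471,-.211,.03))):
    b=best(p,n,g); b and print(n,fit_obj([(p,b[1])],n,np.r_[g[:2],.008],.008))
for n,g in (("charger",(.479,.217,.008)),("blue_coaster",(.59,.125,.008))):
    b=best(p,n,g); b and print(n,cen(hull(b[1])),back(p,cen(hull(b[1])),.008),fit_place([(p,b[1])],np.array(g),n=="charger",.008))
```

```text
grip mm 53.3 24.91524601355195 [0.594  0.1195 0.0212]
carry mm 53.5 [ 0.6 -0.9 -2.3]
hit True [ 0.4705 -0.2106  0.0211]
clock 31.2333
grip mm 55.7 24.98076660260267 [0.4811 0.2121 0.0322]
carry mm 55.7 [-0.3  0.7 -2.2]
hit True [0.59   0.1251 0.032 ]
clock 42.75
cup_center (array([0.58946694, 0.12443766, 0.008     ]), np.float64(1.1299534321551619e-06))
jar_center (array([ 0.46976775, -0.21196166,  0.008     ]), np.float64(1.5314563626134259e-06))
charger [297.30659537 158.90712398] [[0.4776068  0.21675049 0.008     ]] (array([ 0.47902747,  0.21693467, -1.33397115,  1.4224996 ]), np.float64(0.0011422086687547324))
blue_coaster [247.98109518 216.67242503] [[0.58342114 0.12731749 0.008     ]] (array([0.58952717, 0.12520158, 0.008     ]), np.float64(0.0008894137843789136))
```

View pics/w6.png

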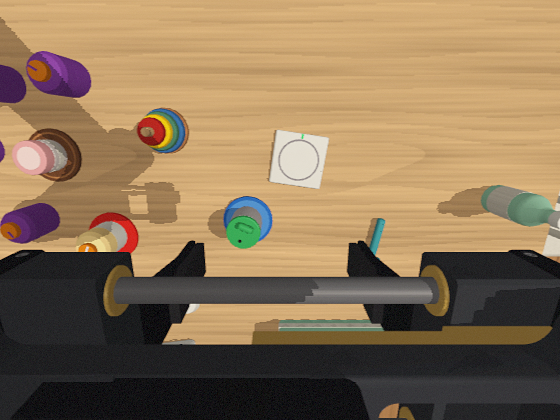

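The cup stands on the blue coaster at (247,220), the jar on the wooden one at (45,155), and the charger is free at (297,159), all within about 2 mm. Last transfer: lamp to charger.

Run:
```python
from h import *
transfer((.6204,-.1308),(.4785,.217),.034,.029)
env.goto([.5,.0,.40],[180,0,180])
p=env.grab_frame("wrist"); cv2.imwrite("pics/w7.png",p["image"])
for n,g in (("lamp_center",(.479,.217,.047)),("cup_center",(.59,.125,.047)),("jar_center",(.471,-.211,.03))):
    b=best(p,n,g); b and print(n,fit_obj([(p,b[1])],n,np.r_[g[:2],.008],.008))
```

```text
grip mm 57.3 25.00006995163858 [ 0.6205 -0.1308  0.0342]
carry mm 57.6 [ 0.8 -0.2 -1.1]
hit True [0.4781 0.2168 0.0341]
clock 55.75
lamp_center (array([0.47738989, 0.21692616, 0.008     ]), np.float64(2.1613753631299915e-06))
cup_center (array([0.58944864, 0.12372629, 0.008     ]), np.float64(3.0774706942793273e-06))
jar_center (array([ 0.46919074, -0.21207105,  0.008     ]), np.float64(3.5022696920350427e-07))
```

View pics/w7.png

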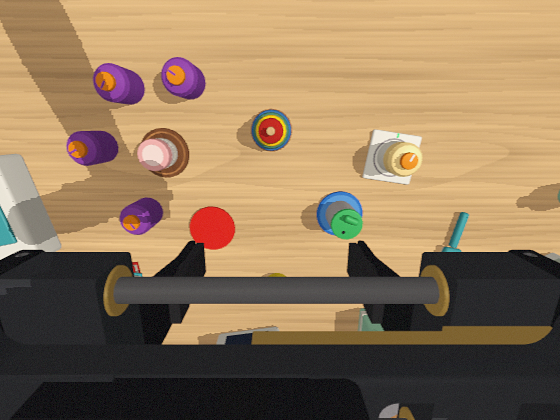

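All three stand upright and centred: lamp at (395,157), cup at (342,217), jar at (160,153). The red mat is empty and the bystanders are where they were.

```bash
python3 -c "
from workcell import env
print(env.close_job())"
```

```text
the job is handed in; nothing more can be done
None
```

The job is handed in at about 57 s: the lamp (parked on the red mat on the way) is on its charger, the cup on the blue coaster and the jar on the wooden coaster, each measured within about 2 mm of its centre; the result of the judging was not shown.

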